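# File into the revolving tool stand, stand turned home

### The job

Take the long file out of the leaning rack and drop it point down, handle up, into the empty steel tube of the revolving tool stand, so that it stands on the tube's floor. Then turn the loaded stand (its upright handle is there for that) clockwise seen from above, all the way home until the ear under the handle comes up against the stop post, and let go. Leave the mushroom-handled graver in the rack.

Things in the scene. Friction and masses are not known exactly. Their poses are not given: they have to be found in the camera images.
- file: Round file, 195 mm long, 70 g: dark steel blade 9 mm in diameter (first 100 mm), then a straight light-wood handle 19 mm in diameter. Origin: the blade's point, on the axis; z runs from point to handle end. At the start it leans in one of the rack's two lanes, handle up, axis 0.5 rad from vertical; the handle is clear of the rack from 130 to 195 mm from the point.
- graver: Graver, 156 mm long, leaning in the rack's other lane: steel blade 9 mm in diameter, dark-wood handle with a mushroom head 36 mm in diameter. Origin: the blade's point; z towards the head. Stays where it is.
- rack: Fixed wooden rack, base 160 x 190 mm, two open lanes 45 mm either side of its middle (along its y). Origin: centre of the underside; tools lean towards its +x, their points at (-45, +-45, 25) mm and the file's handle end at (48, +-45, 196) mm in its frame. Tools lift straight up out of it.
- stand: Fixed round steel base of the stand, 190 mm across. Origin: centre of the underside, on the vertical turning axis. A plywood disc (radius 112 mm, top 33 mm above the bench) turns on it, with the tube 70 mm and, across from it, the handle 88 mm from the axis, and a block and a tin (95 and 75 mm tall) between. Stop post: 16 mm diameter, 50 mm tall, 129 mm from the axis.
- tube_mouth (a point): Centre of the mouth of the empty steel tube, 108 mm above the bench. Tube: inner diameter 22 mm, outer 28 mm, 71 mm deep inside. It turns with the disc.
- tube_floor (a point): Centre of the floor inside that tube, 37 mm above the bench.
- handle (a point): On the axis of the stand's upright handle, where to grip it, 89 mm above the bench. The handle is a round steel post 16 mm in diameter with a dark-wood cap 20 mm across, from 33 to 105 mm above the bench; it does not spin by itself.
- carousel (a joint): Angle of the disc, rad: grows as it turns clockwise seen from above, 0 to 0.4 at the start, 1.6 when home with the ear against the stop post. It stays where it is left.

How it is judged:
On the way, in this order (a step that is already met when the one before it is completed fails the run):
1. the file stands in the tube, point down, released (z of file in the frame of tube_floor below 0.012 m and horizontal distance between file and tube_floor below 0.012 m and angle between file's own z axis and vertical below 0.3 rad and contact force between file and the fingers below 0.3 N), for 0.2 s.
2. the stand, with the file in it, is turned home (z of file in the frame of tube_floor below 0.012 m and horizontal distance between file and tube_floor below 0.012 m and angle between file's own z axis and vertical below 0.3 rad and value of joint carousel above 1.53 rad), for 0.2 s.
At the end, for the whole second after the job is handed in: The file stands point down in the tube: its point within 12 mm of the tube's floor in height and within 12 mm of its centre sideways, within 0.3 rad of upright and at rest; the stand is within 0.07 rad of home (joint above 1.53); the graver is within 30 mm of where it was (all of step 2 and linear speed of file below 0.03 m/s and distance of graver from where it was at the start of the episode below 0.03 m); the robot touches nothing.
It fails at once if the graver is knocked out of its lane (distance of graver from where it was at the start of the episode above 0.03 m).
It also fails if it takes over 53 s, if anything falls off the work surface, if the arm or the gripper's body presses on something with over 40 N, if the wrist force passes 120 N, or if a joint passes its speed limit or range.

### The arm

A 6-joint arm with a two-finger parallel gripper is mounted at the origin on the work surface. World frame = base frame: x ahead of the robot, y to its left, z up, the work surface at z = 0. Lengths are in m, angles in rad, forces in N, time in s.
With the tool pointing down it reaches from about 0.2 to 0.875 m from the base axis. Payload 3.4 kg.
Tool frame: the origin (TCP) lies between the finger pads; the fingertips stand 25 mm ahead of it and the grasp point (between the pads) lies 6 mm ahead of it (r.nose_length is the z of the fingertips in the tool frame, in m); z points along the fingers, y is the line along which they close (so a half turn about z gives the same grasp; the last joint's range is limited). The gripper opens to 94 mm and grips with 3 to 60 N. Pads are 16 mm wide; open, the fingers measure 119 mm over their backs; the gripper's body (75 mm by 177 mm) begins 78 mm behind the grasp point.
Start: joints at [-1.293, 0.276, 1.505, -0, 1.361, -0.121], TCP at [0.223, -0.53, 0.23] pointing down, gripper open.
Joint ranges: [-2.89, 2.89], [-0.75, 2.08], [0.22, 2.7], [-1.18, 4.32], [0.11, 2.71], [-2.7, 2.7]. Speed limits (rad/s): [2.57, 2.57, 3.14, 3.14, 3.14, 3.14].

### API

Orientations are given as a unit quaternion [w, x, y, z].
In Python, from plant import r, gripper_to, inverse_kinematics, vision, models, telemetry gives the robot as it stands. Calls block until the motion is done:
- r.move_to(position, orientation): joint-space move of the TCP to a pose.
- r.move_l(position, rot=None, vel=0.15, guard=None): straight line of the TCP; rot=None keeps the orientation; vel is the mean speed in m/s. With guard (N) it stops when the force on the tool has changed by that much, and returns True; else False.
- r.movej(angles): joint-space move.
- gripper_to(opening, f_grip=None): finger opening in m; f_grip is the grip in N (None keeps the last); returns when the fingers have stopped.
- r.hold(seconds).
- inverse_kinematics(position, orientation): joint angles nearest the present ones, or None.
- vision.snapshot(name): name is "scene" or "top"; returns the picture (400x640x3 uint8, red, green, blue); there is no depth.
- vision.get_calibration(name): a dict with "fx", "fy", "cx", "cy" (pixels), "position" and "orientation" of the camera in the world. Camera axes: x right, y down, z forward; pixel columns grow to the right and rows downward; lengths in m; the calibration is good to about 2 mm. A picture is of the moment at which its call begins. get_calibration takes no time and is no camera call.
A pose or a line that the arm cannot do raises r.PlanningError and nothing moves.
- r.sign_off(): hands the job in; it is judged then, once.
Trained networks look in the newest picture that a camera, given by its name, has taken for a name from the list of things; names that differ only in an ending like _2 or _b are one class to them, and where a whole thing is asked for, a point or a joint stands for the part that bears it (a point fixed in the world has none). Each returns a list of dicts, best first, with "score" (0 to 1); they miss things now and then, are a little off and sometimes report something else, mostly with a low value. They report only what shows in the picture. A call takes as long as a camera call.
- models.boxes_of(thing, camera): "at" ([x, y, z] in m, in world coordinates, good to about 4 mm: the middle of the surface that is visible of it).
- models.regions_of(thing, camera): "pixels" (400x640 bool, what is visible of it).
- models.mark_of(thing, camera): "at" ([x, y, z] in m, in world coordinates, good to about 4 mm: a listed point, or the origin of a listed thing).
Readings, each from a call of its own:
- telemetry.current_t(): time.
- telemetry.current_joints(): joint angles.
- telemetry.current_dq(): joint speeds.
- telemetry.current_joint_efforts(): joint torques, N m.
- telemetry.current_ee_pos(): TCP position.
- telemetry.current_tool_rot(): TCP orientation.
- telemetry.current_wrist_force(): force on the tool from outside, world axes, zero at the start.
- telemetry.current_torque(): the same for the moment, N m.
- telemetry.current_opening(): finger opening in m.
- telemetry.current_finger_force(): force on a finger pad.
Only numpy, scipy, OpenCV 4.12 (cv2) and the standard library are available. Lean on these libraries where they do the work, as an engineer would, in place of code of your own. Each camera call takes 0.05 s, during which the arm holds its last target. There are 200 camera calls.

## Working session

There is one attempt and no reset: what is moved stays moved. The work goes in short steps, each a Python script; the robot and the scene stay as the last script left them, time stands still between calls to the robot, and variables do not carry over. Pictures are saved under pics/ and viewed, at most 10 in all, crops included, and the job is handed in when it is done.

```bash
mkdir -p pics; ls; python3 - <<'E'
from plant import r, gripper_to, inverse_kinematics, vision, models, telemetry
import cv2,numpy as np
for c in ["scene","top"]:
    im=vision.snapshot(c); cv2.imwrite(f"pics/{c}0.png",im[:,:,::-1])
    k=vision.get_calibration(c); print(c,{a:np.round(b,3).tolist() for a,b in k.items()})
    for t in ["file","graver","rack","stand","tube_mouth","tube_floor","handle"]:
        print(t,[(np.round(d["at"],3).tolist(),round(d["score"],2)) for d in models.mark_of(t,c)[:2]],
          [(np.round(d["at"],3).tolist(),round(d["score"],2)) for d in models.boxes_of(t,c)[:2]])
print(telemetry.current_t())
E
```

```text
pics
scene {'fx': 366.032, 'fy': 366.032, 'cx': 327.718, 'cy': 195.087, 'position': [1.011, 0.125, 0.755], 'orientation': [-0.185, 0.607, 0.74, -0.224]}
file [([0.582, -0.165, 0.003], 0.66), ([0.5, 0.218, 0.025], 0.51)] [([0.599, -0.165, 0.036], 0.44)]
graver [([0.517, 0.302, 0.023], 0.6)] [([0.593, 0.292, 0.158], 0.75)]
rack [([0.553, 0.255, -0.0], 0.79)] [([0.604, -0.165, 0.036], 0.66), ([0.584, 0.256, 0.011], 0.56)]
stand [([0.586, -0.166, 0.003], 0.79)] [([0.596, -0.166, 0.035], 0.72)]
tube_mouth [([0.53, -0.121, 0.104], 0.8)] [([0.6, -0.168, 0.03], 0.94)]
tube_floor [([0.534, -0.118, 0.041], 0.59), ([0.652, -0.225, 0.093], 0.38)] [([0.603, -0.166, 0.036], 0.83)]
handle [([0.651, -0.221, 0.095], 0.92), ([0.534, -0.118, 0.037], 0.27)] [([0.602, -0.165, 0.036], 0.65)]
top {'fx': 449.609, 'fy': 449.609, 'cx': 329.863, 'cy': 194.513, 'position': [0.405, 0.031, 1.042], 'orientation': [-0.055, 0.709, -0.702, 0.042]}
file [([0.503, 0.215, 0.029], 0.76)] [([0.564, 0.209, 0.154], 0.64)]
graver [([0.511, 0.309, 0.026], 0.92)] [([0.57, 0.303, 0.155], 0.97)]
rack [([0.554, 0.256, 0.001], 0.74)] [([0.54, 0.249, 0.026], 0.95)]
stand [([0.583, -0.167, -0.003], 0.81)] [([0.579, -0.17, 0.032], 0.85), ([0.539, 0.249, 0.027], 0.45)]
tube_mouth [([0.531, -0.127, 0.108], 0.97)] [([0.584, -0.172, 0.032], 0.76)]
tube_floor [([0.527, -0.12, 0.037], 0.96), ([0.554, 0.256, -0.001], 0.41)] [([0.581, -0.166, 0.034], 0.74)]
handle [([0.651, -0.223, 0.089], 0.76)] [([0.584, -0.171, 0.035], 0.93)]
1.5
```

View pics/scene0.png

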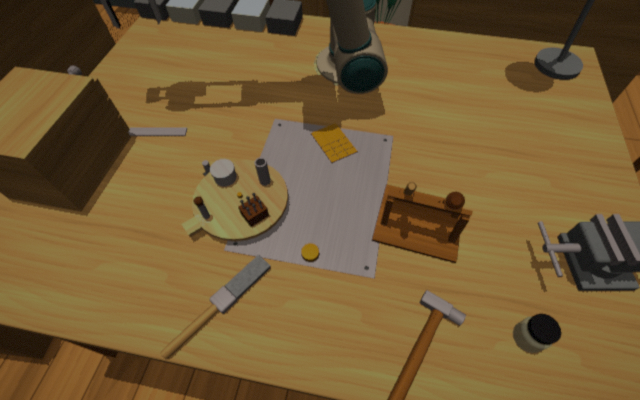

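View pics/top0.png

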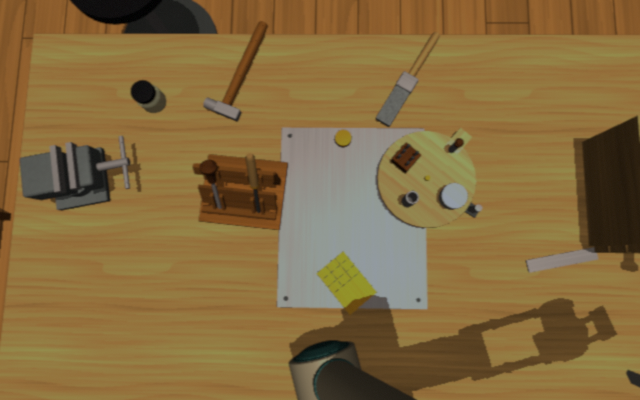

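The scene view shows the rack at about (420,220), with the file's handle end near (411,186) and the graver's head at (455,199). The top view shows the file's end at (252,157), the stand centre at (427,178), the handle at (460,142), the tube at (410,198) and the stop post at (475,210). These agree with the networks: tube radius 0.070 and handle radius 0.087.

```bash
cat > h.py <<'E'
from plant import r, gripper_to, inverse_kinematics, vision, models, telemetry
import cv2, numpy as np
from scipy.spatial.transform import Rotation as R
def quat(z,y):
    z=np.array(z,float)/np.linalg.norm(z); y=np.array(y,float); y-=z*(y@z); y/=np.linalg.norm(y)
    return R.from_matrix(np.c_[np.cross(y,z),y,z]).as_quat(scalar_first=True)
def proj(p,c):
    k=vision.get_calibration(c)
    q=R.from_quat(k["orientation"],scalar_first=True).inv().apply(np.array(p)-k["position"])
    return np.round([k["fx"]*q[0]/q[2]+k["cx"],k["fy"]*q[1]/q[2]+k["cy"]],1)
yaw=-0.13; rx=np.array([np.cos(yaw),np.sin(yaw),0]); ry=np.array([-rx[1],rx[0],0])
point=np.array([.5025,.2165,.025]); axis=np.sin(.5)*rx+np.array([0,0,np.cos(.5)])
tube=np.array([.530,-.122]); axisxy=np.array([.585,-.167]); handle=np.array([.651,-.222])
E
python3 - <<'E'
from h import *
for s in (100,195): print([proj(point+axis*s/1e3,c) for c in("scene","top")])
for sg in (1,-1):
    q=quat(-axis,sg*ry)
    for s in (.166,.29):
        j=inverse_kinematics(point+axis*s,q); print(sg,s,None if j is None else np.round(j,2))
    j=inverse_kinematics([*tube,.24],quat([0,0,-1],sg*ry)); print(None if j is None else np.round(j,2))
    # handle turn
    for a in np.linspace(0,1.5,4):
        d=R.from_euler('z',-a).apply(np.r_[(handle-axisxy),0]); t=sg*np.cross([0,0,1],d)
        j=inverse_kinematics([*(axisxy+d[:2]),.095],quat([0,0,-1],t)); print(' ',None if j is None else np.round(j,2))
E
```

```text
[array([408.7, 192.1]), array([253. , 185.5])]
[array([412.1, 186.1]), array([248.8, 155.6])]
1 0.166 [ 0.15  0.64  1.15  0.14  1.83 -1.29]
1 0.29 [ 0.13  0.7   0.77  0.15  2.15 -1.26]
[-0.35  0.22  1.55 -0.    1.36 -1.79]
  [-0.43  0.53  1.44 -0.    1.17 -1.31]
  [-0.49  0.5   1.5  -0.    1.14 -0.86]
  [-0.52  0.45  1.59 -0.    1.1  -0.4 ]
  [-0.54  0.39  1.68 -0.    1.06  0.09]
-1 0.166 [0.15 0.64 1.15 0.14 1.83 1.85]
-1 0.29 [0.13 0.7  0.77 0.15 2.15 1.88]
[-0.35  0.22  1.55 -0.    1.36  1.35]
  [-0.43  0.53  1.44 -0.    1.17  1.84]
  [-0.49  0.5   1.5  -0.    1.14  2.28]
  None
  None
```

```bash
python3 - <<'E'
from h import *
r.move_to(point+axis*.29,quat(-axis,ry)); gripper_to(.05,20)
print(telemetry.current_t())
# use original image to refine handle location
im=cv2.imread("pics/top0.png"); c=cv2.resize(im[135:235,190:300],None,fx=7,fy=6,interpolation=cv2.INTER_CUBIC)
for s in (100,130,160,195):
    u,v=proj(point+axis*s/1e3,"top"); cv2.circle(c,(int((u-190+.5)*7),int((v-135+.5)*6)),3,(255,0,0),-1)
cv2.imwrite("pics/crop1.png",c)
E
```

```text
5.275
```

View pics/crop1.png

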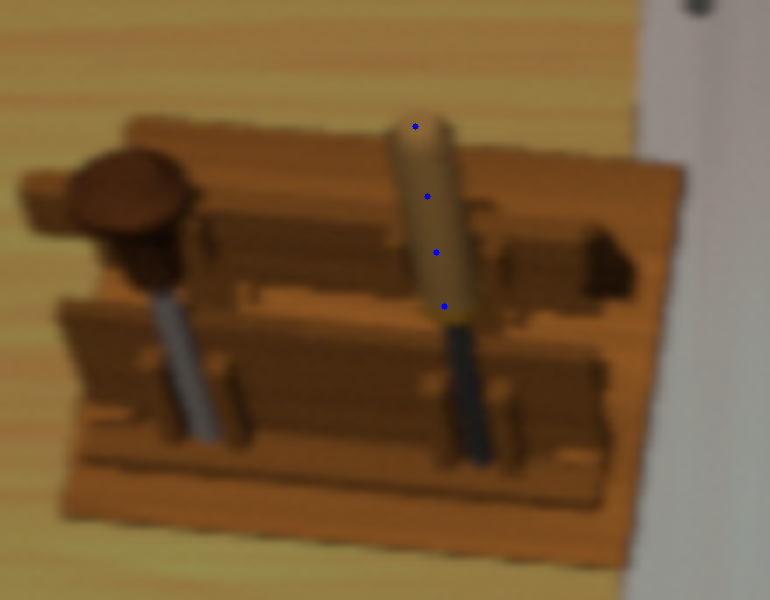

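The crop shows the file handle running from (420,112) to (455,322). The predicted axis is about 1 px too far left, so I shift it 1.5 mm and grasp.

```bash
sed -i 's/^point=.*/point=np.array([.502,.215,.025]); axis=np.sin(.5)*rx+np.array([0,0,np.cos(.5)])/' h.py; sed -i 's/; axis=np.sin(.5)\*rx+np.array(\[0,0,np.cos(.5)\])$/&/' h.py
python3 - <<'E'
from h import *
q=quat(-axis,ry)
print(r.move_l(point+axis*.166,q,vel=.12,guard=12))
gripper_to(.0,25); print(telemetry.current_opening(),telemetry.current_finger_force(),telemetry.current_wrist_force())
p=np.array(telemetry.current_ee_pos()); r.move_l(p+[0,0,.2],vel=.2)
print(telemetry.current_opening(),telemetry.current_t())
# upright, over the tube
r.move_to([*tube,.33],quat([0,0,-1],ry)); r.hold(.2)
print(telemetry.current_ee_pos(),telemetry.current_t(),telemetry.current_opening())
for c in("scene","top"):
    im=vision.snapshot(c); cv2.imwrite(f"pics/{c}2.png",im[:,:,::-1])
    for t in("file","tube_mouth","graver"): print(c,t,[(np.round(d["at"],3),round(d["score"],2)) for d in models.mark_of(t,c)[:2]])
    m=models.regions_of("file",c)
    if m: v,u=np.nonzero(m[0]["pixels"]); print(m[0]["score"],u.min(),u.max(),v.min(),v.max())
    print(proj([*tube,.164],c),proj([*tube,.108],c))
im=cv2.imread("pics/scene2.png"); u,v=proj([*tube,.15],"scene").astype(int)
cv2.imwrite("pics/crop2.png",cv2.resize(im[v-50:v+50,u-60:u+60],None,fx=6,fy=6,interpolation=cv2.INTER_CUBIC)); print(u-60,v-50)
E
```

```text
False
0.01837132032113293 24.998253579251468 [ 0.09161461 -0.40799268  1.47921828]
0.018223363324875824 8.2
[ 0.53077904 -0.12125656  0.32965318] 9.6583 0.018481626550737398
scene file [(array([ 0.529, -0.123,  0.162]), 0.6)]
scene tube_mouth [(array([ 0.53 , -0.122,  0.108]), 0.79)]
scene graver [(array([0.518, 0.306, 0.022]), 0.51)]
0.89 233 257 68 145
[257.2 145.8] [261.2 162.3]
top file [(array([ 0.532, -0.123,  0.168]), 0.45)]
top tube_mouth [(array([ 0.529, -0.126,  0.112]), 0.65), (array([ 0.527, -0.12 ,  0.034]), 0.57)]
top graver [(array([0.511, 0.31 , 0.023]), 0.58)]
[416.2 192.9] [411.6 196.6]
198 100
```

View pics/crop2.png

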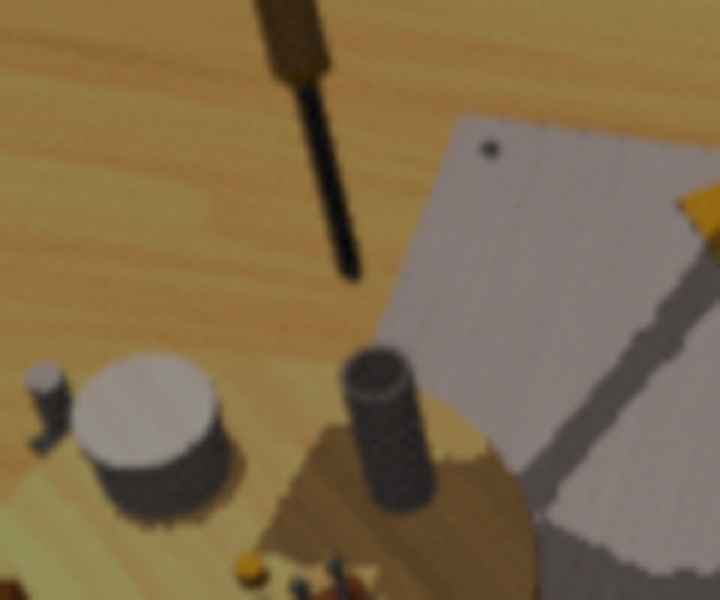

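View pics/top2.png

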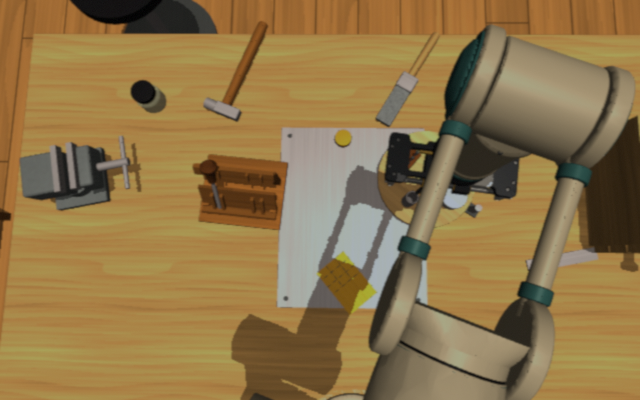

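The crop shows the blade vertical with its tip at pixel (256.3,146.3); (257.2,145.8) is expected above the tube. The tube mouth is at (261,162.2), as predicted. In the top view the graver is untouched at (210,170). I insert with a force guard.

```bash
python3 - <<'E'
from h import *
print(r.move_l([*tube,.262],vel=.12,guard=6), telemetry.current_ee_pos())
print(r.move_l([*tube,.206],vel=.06,guard=6), telemetry.current_ee_pos(),telemetry.current_wrist_force(),telemetry.current_t())
im=vision.snapshot("scene"); u,v=proj([*tube,.15],"scene").astype(int)
print([(np.round(d["at"],3),round(d["score"],2)) for d in models.mark_of("file","scene")[:2]])
im=im[:,:,::-1]
cv2.imwrite("pics/crop3.png",cv2.resize(im[v-60:v+50,u-60:u+60],None,fx=5,fy=5,interpolation=cv2.INTER_CUBIC))
E
```

```text
False [ 0.53042883 -0.12216277  0.2625944 ]
False [ 0.53033934 -0.12210471  0.20641192] [ 0.94965558 -0.15046855  0.38325834] 11.9583
[]
```

View pics/crop3.png

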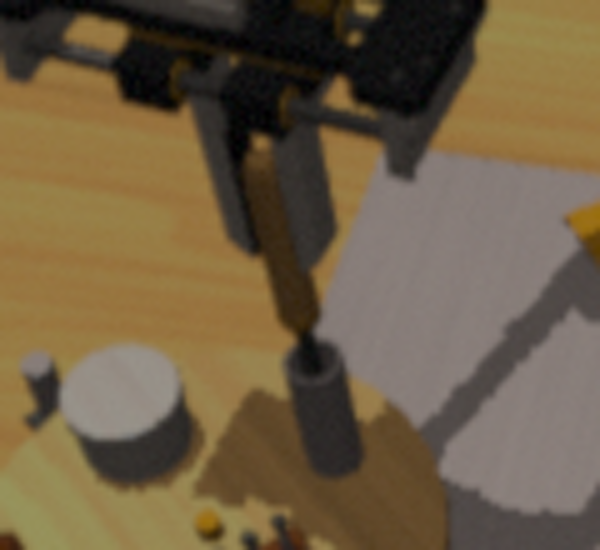

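The blade is inside the tube mouth, at crop pixel (312,355). Next: release, rise, look, and go above the handle.

```bash
python3 - <<'E'
from h import *
gripper_to(.05); r.hold(.2)
r.move_l([*tube,.335],vel=.2)
d=np.r_[handle-axisxy,0]; q=quat([0,0,-1],np.cross([0,0,1],d))
r.move_to([*handle,.3],q); r.hold(.2)
print(telemetry.current_t(),telemetry.current_ee_pos())
for c in("scene","top"):
    im=vision.snapshot(c)
    for t in("file","handle","tube_floor","stand","graver"): print(c,t,[(np.round(d["at"],3),round(d["score"],2)) for d in models.mark_of(t,c)[:2]])
    if c=="scene": cv2.imwrite("pics/crop4.png",cv2.resize(im[100:260,150:330,::-1],None,fx=4,fy=3.7,interpolation=cv2.INTER_CUBIC))
print(proj([*handle,.105],"scene"))
E
```

```text
14.6083 [ 0.65024222 -0.22082593  0.30154143]
scene file []
scene handle [(array([ 0.653, -0.224,  0.095]), 0.81)]
scene tube_floor [(array([ 0.53 , -0.119,  0.042]), 0.98)]
scene stand [(array([ 0.582, -0.167,  0.002]), 0.97), (array([0.517, 0.303, 0.022]), 0.49)]
scene graver [(array([0.516, 0.305, 0.022]), 0.69)]
top file [(array([ 0.531, -0.124,  0.039]), 0.58)]
top handle [(array([ 0.649, -0.227,  0.091]), 0.66)]
top tube_floor [(array([ 0.528, -0.12 ,  0.033]), 0.95)]
top stand [(array([ 0.581, -0.166, -0.004]), 0.56), (array([ 0.648, -0.224,  0.091]), 0.51)]
top graver [(array([0.512, 0.308, 0.023]), 0.56)]
[199.1 199.9]
```

View pics/crop4.png

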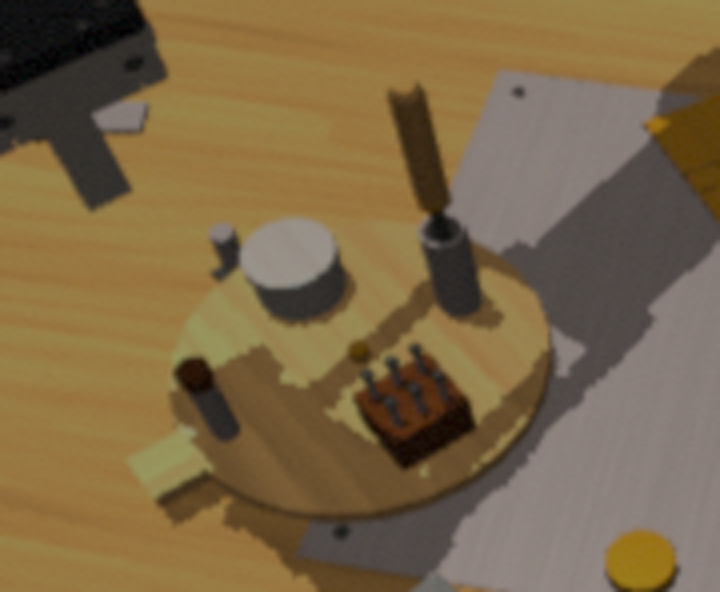

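The file stands upright in the tube, and the handle cap is at full-image pixel (199,200.5), which matches the prediction. The ear lies radially outward, and the way to the post at (205,163) is free. I grip the handle and turn.

```bash
sed -i 's/axisxy=.*/axisxy=np.array([.5835,-.1667]); handle=np.array([.651,-.223])/' h.py
cat > turn.py <<'E'
from h import *
def pose(a,rad,z=.095):
    d=np.array([np.cos(a),np.sin(a),0]); return np.r_[axisxy+rad*d[:2],z],quat([0,0,-1],np.cross([0,0,1],d))
def turn(a0,a1,rad,step=.12,guard=25,vel=.05):
    n=int(np.ceil(abs(a1-a0)/step))
    for a in np.linspace(a0,a1,n+1)[1:]:
        p,q=pose(a,rad); g=r.move_l(p,q,vel=vel,guard=guard)
        f=np.array(telemetry.current_wrist_force()); t=np.array([-np.sin(a),np.cos(a),0]); e=np.array([np.cos(a),np.sin(a),0])
        print(round(a,3),g,"tan %.1f rad %.1f z %.1f mz %.2f"%(f@t,f@e,f[2],telemetry.current_torque()[2]),round(telemetry.current_t(),1),flush=True)
        if g or f@t>18: break
    return a
E
python3 - <<'E'
from turn import *
a0=np.arctan2(*(handle-axisxy)[::-1]); print(a0,np.hypot(*(handle-axisxy)))
r.move_l([*handle,.15],pose(a0,.088)[1],vel=.2); print(r.move_l([*handle,.095],vel=.08,guard=8))
gripper_to(0,15); print(telemetry.current_opening(),telemetry.current_wrist_force())
a=turn(a0,a0-.95,.088)
im=vision.snapshot("scene"); cv2.imwrite("pics/crop5.png",cv2.resize(im[100:260,150:330,::-1],None,fx=4,fy=3.7))
E
```

```text
-0.6951752754405536 0.08789732646673619
False
0.01867314626885777 [-0.74124064 -1.41610141  1.33297558]
-0.814 False tan -1.8 rad 0.4 z 1.6 mz 0.03 17.9
-0.933 False tan -1.6 rad 0.7 z 2.1 mz 0.02 18.3
-1.051 False tan -1.9 rad 1.2 z 3.2 mz 0.04 18.6
-1.17 False tan -0.5 rad 3.2 z 2.9 mz -0.03 19.0
-1.289 False tan -1.5 rad 4.6 z 3.5 mz -0.03 19.3
-1.408 False tan -1.7 rad 5.0 z 3.8 mz 0.03 19.7
-1.526 False tan -1.9 rad 6.0 z 4.8 mz -0.05 20.1
-1.645 False tan -0.6 rad 5.6 z 4.4 mz -0.08 20.4
```

View pics/crop5.png

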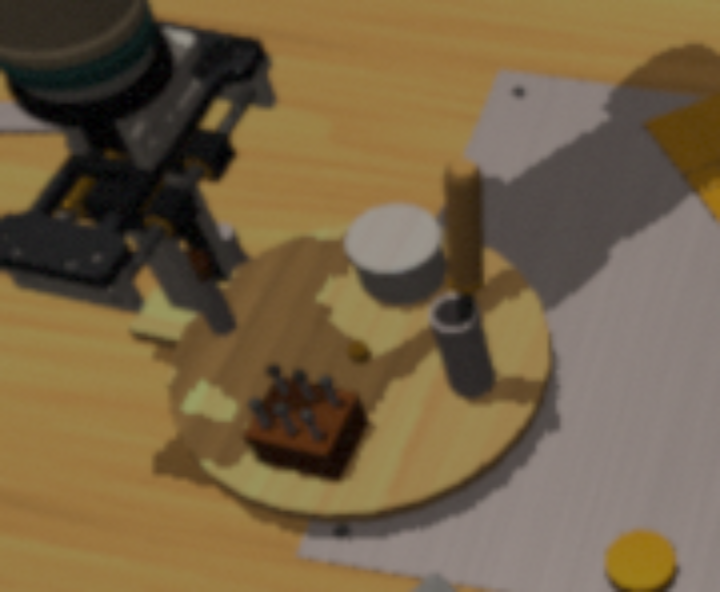

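The disc has turned with the file standing at (460,230). I continue in smaller steps to the stop.

```bash
sed -i 's/f@t>18/f@t>10/' turn.py
python3 - <<'E'
from turn import *
gripper_to(0,40)
a=turn(-1.645,-2.45,.088,step=.05,guard=14,vel=.03)
print(a,telemetry.current_ee_pos(),telemetry.current_opening())
for c in("scene","top"):
    im=vision.snapshot(c)
    for t in("file","tube_floor"): print(c,t,[(np.round(d["at"],3),round(d["score"],2)) for d in models.mark_of(t,c)[:1]])
    if c=="scene": cv2.imwrite("pics/crop6.png",cv2.resize(im[100:260,150:330,::-1],None,fx=4,fy=3.7))
E
```

```text
-1.692 False tan -0.8 rad 5.9 z 4.3 mz -0.06 21.0
-1.74 False tan -0.5 rad 5.6 z 6.0 mz -0.13 21.3
-1.787 False tan 0.2 rad 6.4 z 4.0 mz -0.07 21.6
-1.834 False tan -0.4 rad 5.0 z 5.5 mz -0.09 21.8
-1.882 False tan 0.3 rad 6.6 z 4.1 mz -0.09 22.1
-1.929 False tan 1.0 rad 5.2 z 5.3 mz -0.17 22.4
-1.976 False tan 7.5 rad 5.1 z -0.5 mz 0.25 22.7
-2.024 True tan 0.8 rad -0.8 z 2.9 mz 0.20 22.9
-2.023823529411765 [ 0.55233749 -0.24923948  0.09525001] 0.01798057354305529
scene file []
scene tube_floor [(array([ 0.614, -0.101,  0.041]), 0.98)]
top file [(array([ 0.614, -0.103,  0.037]), 0.63)]
top tube_floor [(array([ 0.606, -0.099,  0.036]), 0.82)]
```

View pics/crop6.png

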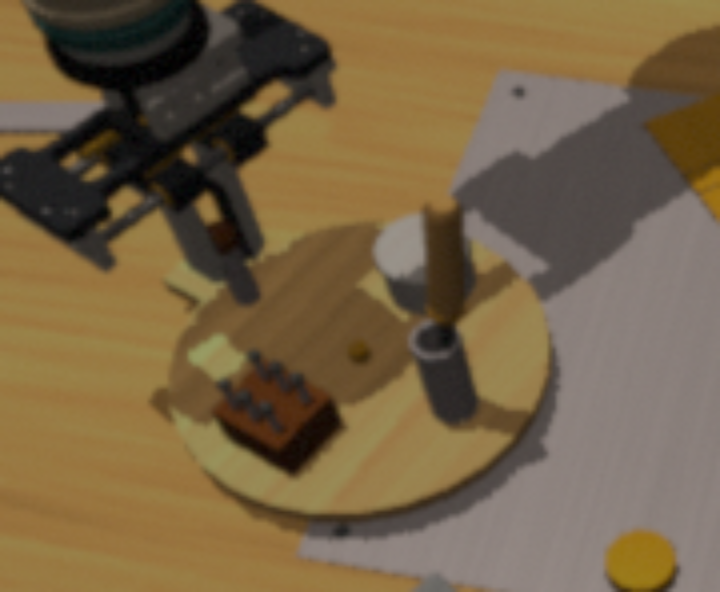

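The file stands in the tube and the ear is next to the post. I check the contact angle against the post's pixel position and push once more to confirm the hard stop.

```bash
python3 - <<'E'
from turn import *
from scipy.optimize import least_squares
for c,px in(("top",(475,209)),("scene",(205.5,162))):
    s=least_squares(lambda p: proj([*p,.05],c)-px,[.55,-.28],diff_step=1e-2).x-axisxy
    print(c,"post r %.3f ang %.3f"%(np.hypot(*s),np.arctan2(s[1],s[0])))
def ang():
    d=np.array(telemetry.current_ee_pos())[:2]-axisxy; return round(np.arctan2(d[1],d[0]),3)
print(ang())
for k in range(2):
    turn(-1.95,-2.0-.03*k,.088,step=.06,guard=18,vel=.03); print(ang())
E
```

```text
top post r 0.126 ang -2.177
scene post r 0.133 ang -2.136
-1.932
-2.0 False tan 11.1 rad -1.2 z -6.3 mz -0.00 23.6
-1.933
-1.99 False tan 9.8 rad -0.6 z -3.9 mz -0.11 23.9
-2.03 False tan 16.2 rad -3.3 z -9.1 mz 0.26 24.1
-1.933
```

There is a hard stop at -1.933 rad. That is 1.24 rad of travel from the start, so the start was 0.36, within the stated 0–0.4. I relax the push, release, retreat and check.

```bash
python3 - <<'E'
from turn import *
p,q=pose(-1.945,.088); r.move_l(p,q,vel=.03); print(telemetry.current_wrist_force())
gripper_to(.045); r.hold(.2)
e=np.array(telemetry.current_ee_pos()); r.move_l(e+[0,0,.2],vel=.15)
e=np.array(telemetry.current_ee_pos()); r.move_l(e+[-.12,-.12,.0],vel=.2); r.hold(.5)
for c in("scene","top"):
    im=vision.snapshot(c)
    for t in("file","tube_floor","handle","graver"): print(c,t,[(np.round(d["at"],3),round(d["score"],2)) for d in models.mark_of(t,c)[:1]])
    if c=="scene": cv2.imwrite("pics/crop7.png",cv2.resize(im[100:260,150:330,::-1],None,fx=4,fy=3.7))
print(telemetry.current_t(),telemetry.current_wrist_force())
E
```

```text
[ 4.95918601 -0.79474397  0.55405361]
scene file []
scene tube_floor [(array([ 0.611, -0.097,  0.042]), 0.6)]
scene handle [(array([ 0.552, -0.249,  0.093]), 0.56)]
scene graver [(array([0.514, 0.304, 0.024]), 0.52)]
top file [(array([ 0.609, -0.106,  0.039]), 0.49)]
top tube_floor [(array([ 0.608, -0.098,  0.034]), 0.88)]
top handle [(array([ 0.552, -0.251,  0.09 ]), 0.92)]
top graver [(array([0.512, 0.306, 0.023]), 0.78)]
28.8417 [ 0.33372381 -0.82418427 -0.29521927]
```

View pics/crop7.png

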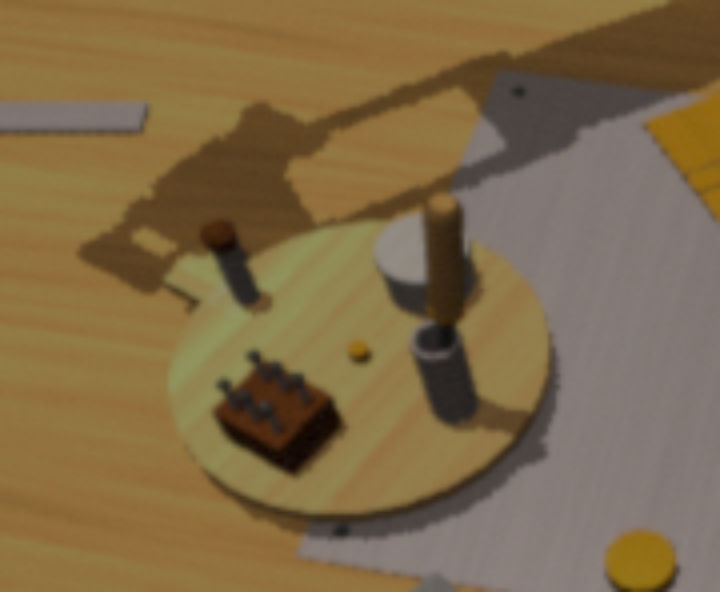

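The handle is released and stands at (220,235), hiding the post behind it. Its measured angle of -1.932 rad equals the hard-stop angle. The file is upright in the tube, the graver has not moved, and the robot is clear.

```bash
python3 -c "
from plant import r
print(r.sign_off())"
```

```text
the job is handed in; nothing more can be done
None
```

The job is handed in: the file stands point down in the tube, the stand is turned home against the stop post and released, and the graver is still in the rack. I confirmed home by repeated pushes meeting a hard stop, because the handle hides the ear and post in the last picture.

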